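# Lock the mesh food safe with its drop pin

## Robot

A 7-joint arm with a two-finger parallel gripper is mounted at the origin on the work surface. World frame = base frame: x ahead of the robot, y to its left, z up, the work surface at z = 0. Lengths are in m, angles in rad, forces in N, time in s.
With the tool pointing down it reaches from about 0.425 to 0.875 m from the base axis. Payload 9.9 kg.
Tool frame: the origin (TCP) lies midway between the tips of the shut fingers; the grasp point (between the pads) lies 19 mm behind it (arm.grip_point_offset is the distance from the TCP to the grasp point, in m); z points along the fingers, y is the line along which they close (so a half turn about z gives the same grasp; the last joint's range is limited). The gripper opens to 85 mm and grips with 20 to 120 N. Pads are 22 mm wide; open, the fingers measure 114 mm over their backs; the gripper's body (76 mm by 85 mm) begins 54 mm behind the grasp point. The pads swing forward as they close: fully open they stand 13 mm farther back than shut.
Start: joints at [1.251, 0.576, 0.025, 1.437, -0.015, 1.129, -0.057], TCP at [0.158, -0.656, 0.231] pointing down, gripper open.
Joint ranges: [-2.76, 2.76], [-0.34, 2.15], [-1.52, 1.57], [0.19, 2.46], [-1.09, 4.23], [0.17, 1.99], [-2.82, 2.82]. Speed limits (rad/s): [2.22, 2.22, 3.01, 3.01, 3.14, 3.14, 3.14].

## Interface

Orientations are given as a rotation vector (axis times angle).
In Python, from bench import arm gives the robot as it stands.
- The arm moves only by the shell command python3 -m handwheel 'ROWS'. ROWS is a JSON object of lists of equal length, an entry for each row: "linear": the shift along the tool's x, y, z in cm, a list of three; "yaw": the turn about the tool's z in rad; "fingers": the closure, from -1 (fully open) to 1 (shut). In form: {"linear": [[tx, ty, tz], ...], "yaw": [yaw, ...], "fingers": [fingers, ...]}. A call has 1 to 20 rows; each row is the pose to reach, as a shift and turn from the pose commanded when the call began, along the tool's axes at that moment; what a row does not reach only later rows make up. A row lasts 1/8 s, in which the tool goes at most 62.5 mm and 10.7 degrees, less where a joint would pass 70% of its speed; a pose out of reach is approached as far as the arm can. A call with a gripper value outside its range is refused whole. The fingers move at their own pace and stop on an object; the grip force is fixed at half the most. Time passes only in rows, so rows that repeat a pose let the fingers close. It gives the time, the measured TCP pose, the force, the opening and the grip force at its end, in the units of the state.
- arm.read_state(): the state, without advancing time (a new reading comes with each control period).
- arm.read_camera(name): name is "scene" or "side" or "wrist"; returns a dict with "frame" (420x560x3 uint8, blue, green, red), "z_map" (420x560 float32, m along the optical axis (not along the pixel's ray), 0 where there is no reading), "intrinsics" (3x3 intrinsics, pixels), "distortion" ([k1, k2, p1, p2, k3] as OpenCV has them; the pictures are not rectified), "T" (4x4, takes a point from camera to world coordinates); the wrist camera has in their place "tool_from_camera" (4x4, takes a point from camera to tool coordinates, whose origin is the TCP and whose axes are the flange's). Camera axes: x right, y up, looking along -z (the intrinsics and any distortion apply to the point x, -y, -z); pixel columns grow to the right and rows downward; lengths in m; the calibration is good to about 2 mm. A picture is of the moment at which its call begins: read the wrist's pose just before it.
- arm.sign_off(): hands the job in; it is judged then, once.
The state is a dict: "t": time; "q": joint angles; "joint_velocities": joint speeds; "joint_efforts": joint torques, N m; "position": TCP position; "eef_rot": TCP orientation; "ft_force": force on the tool from outside, world axes, zero at the start; "wrist_torque": the same for the moment, N m; "gripper_width": finger opening in m; "grasp_force": force on a finger pad.
Only numpy, scipy, OpenCV 4.12 (cv2) and the standard library are available. Lean on these libraries where they do the work, as an engineer would, in place of code of your own. Each camera call takes 0.05 s, during which the arm holds its last target. There are 200 camera calls.

## Task

Take the lock pin out of its wooden rest and lock the food safe with it: put the pin down through the slot on top of the safe's front rail and feel gently along for the hidden hole in the door tongue underneath, never pressing hard. Let the pin drop in, leave it standing fully home with its collar flush on the steel top plate, let go of it, and leave the pot, jar, plate and tongs alone.

Things in the scene. Friction and masses are not known exactly. Their poses are not given: they have to be found in the camera images.
- pin: loose steel lock pin, 90 to 145 g, upright in the rest at the start: shank 8 mm across and 46 mm long with a tapered tip (1 mm off the radius over the last 2 mm), then a brass collar 26 mm across and 4 mm thick, then a round red knob 18 mm across and 38 mm tall to grip (88 mm in all). Origin at the centre of the tip, z up along the pin to the knob
- rest: fixed wooden block 60 x 60 x 50 mm with an 11 mm hole straight down through its middle, in which the pin stands, its collar lying on the block's top. Origin at the centre of the underside
- safe: fixed green food safe with mesh sides and a shut mesh door, 260 mm deep (x), 300 mm wide (y), roof 180 mm high; along its front (-x, robot side) runs a hollow head rail 70 mm deep, with its steel top plate 210 mm above the work surface. Origin at the centre of the underside
- slot (a point): middle of the slot in the steel top plate of the head rail, at the plate's upper face; axes as the safe's. The slot is 64 mm long along the safe's y and 13 mm wide along x, through the 4 mm plate. A sprung brass dust flap just below it hides the inside; hinged on the +x side, it swings down when the pin pushes it (under 1.5 N) and hangs beside the pin
- tongue_level (a point): point 26 mm straight below the middle of the slot, at the height of the flat top of the hidden steel door tongue (NOT the place of its hole). The tongue, 5 mm thick, covers the slot's whole length; under load it springs down at about 1.5 N per mm, 4 mm at most, then is rigid. Away from its hole it stops the pin with the collar about 20 mm above the plate
- rail_floor (a point): point on the floor inside the rail, 56 mm straight below the middle of the slot; the pin seated on its collar ends 10 mm above it. The tongue's one through hole, 11 mm along y by 14 mm along x, lies on the slot's middle line but anywhere from -21 to +21 mm along the safe's y from the slot's middle: where, cannot be seen and is not measured
- degchi: loose aluminium cooking pot, 164 mm across the rim, 90 mm tall; bystander. Origin at the centre of the underside
- thali: loose round steel plate, 200 mm across, 20 mm tall; bystander. Origin at the centre of the underside
- jar: loose glass jar with a brass twist cap, 66 mm across, 90 mm tall; bystander. Origin at the centre of the underside
- chimta: loose steel tongs lying flat, 220 mm long along their x, about 40 mm wide, 12 mm tall; bystander. Origin at their middle, on the underside

How it is judged:
On the way, in this order (a step that is already met when the one before it is completed fails the run):
1. the pin is drawn out of its rest (tip more than 10 mm above the block's top) (z of pin in the frame of rest above 0.06 m), for 0.1 s.
2. the pin's tip is through the slot, at least 10 mm below the upper face of the plate (z of pin in the frame of slot below -0.01 m and horizontal distance between pin and slot below 0.032 m), for 0.1 s.
At the end, for the whole second after the job is handed in: The pin stands upright (within 7 degrees) and at rest in the slot and in the tongue's hole, its collar flush on the plate (within 3 mm, tip 46 mm below the plate's upper face), released by the fingers (z of pin in the frame of slot between -0.049 and -0.043 m and horizontal distance between pin and slot below 0.032 m and angle between pin's own z axis and vertical below 0.12 rad and linear speed of pin below 0.02 m/s and contact force between pin and the fingers below 0.1 N); the robot touches nothing.
It fails at once if the pin is pressed against the food safe or its door tongue with more than 35 N (contact force between pin and safe above 35 N).
It fails at once if the robot presses on the food safe with more than 35 N (contact force between any of the fingers, the arm and safe above 35 N).
It fails at once if the pot, plate, jar or tongs are moved more than 20 mm or the jar is tipped (distance of any of degchi, thali, jar, chimta from where it was at the start of the episode above 0.02 m or angle between jar's own z axis and vertical above 0.4 rad).
It also fails if it takes over 64 s, if anything falls off the work surface, if the arm or the gripper's body presses on something with over 40 N, if the wrist force passes 120 N, or if a joint passes its speed limit or range.

## Working session

There is one attempt and no reset: what is moved stays moved. The work goes in short steps, Python scripts to look and compute and a shell command to move; the robot and the scene stay as the last step left them, time stands still between calls to the robot, and variables do not carry over. Pictures are saved under pics/ and viewed, at most 10 in all, crops included, and the job is handed in when it is done.

```bash
ls; mkdir -p pics; cat > h.py <<'E'
import numpy as np, cv2
from scipy.spatial.transform import Rotation as R
from bench import arm
def snap(name,fn):
    s=arm.read_state(); c=arm.read_camera(name); cv2.imwrite('pics/'+fn+'.png',c['frame'])
    if 'T' in c: T=c['T']
    else:
        B=np.eye(4);B[:3,:3]=R.from_rotvec(s['eef_rot']).as_matrix();B[:3,3]=s['position'];T=B@np.array(c['tool_from_camera'])
    np.savez('pics/'+fn+'.npz',z=c['z_map'],K=c['intrinsics'],d=c['distortion'],T=T)
def px(fn,u,v,zw=None):
    "pixel->world; by depth or by plane z=zw"
    f=np.load('pics/'+fn+'.npz');T=f['T']
    p=cv2.undistortPoints(np.array([[[u,v]]],float),f['K'],f['d'])[0,0]
    ray=np.array([p[0],-p[1],-1.])
    if zw is None: s=float(f['z'][int(round(v)),int(round(u))])
    else: s=(zw-T[2,3])/(T[:3,:3]@ray)[2]
    return T[:3,:3]@(ray*s)+T[:3,3]
def tool(p):
    "world point -> tool axes shift in cm from current TCP"
    s=arm.read_state();return R.from_rotvec(s['eef_rot']).as_matrix().T@(np.array(p)-s['position'])*100
E
python3 -c "
from h import *
s=arm.read_state()
for k in s:print(k,np.round(s[k],3))
print(R.from_rotvec(s['eef_rot']).as_matrix().round(3),arm.grip_point_offset)
snap('scene','s0');snap('side','d0')"
```

```text
pics
t 0.0
q [ 1.251  0.577  0.025  1.438 -0.015  1.129 -0.056]
joint_velocities [-0.001  0.001 -0.001 -0.001 -0.     0.001 -0.001]
joint_efforts [ 0.0000e+00 -7.6576e+01  2.2500e+00 -2.8597e+01  1.5000e-02  1.3000e-02
  0.0000e+00]
position [ 0.158 -0.656  0.23 ]
eef_rot [-3.118 -0.369  0.   ]
ft_force [0.683 0.894 0.263]
wrist_torque [-0.018  0.072  0.028]
grasp_force 0.0
gripper_width 0.085
[[ 0.972  0.234 -0.   ]
 [ 0.234 -0.972  0.002]
 [-0.    -0.002 -1.   ]] 0.0187
```

View pics/s0.png

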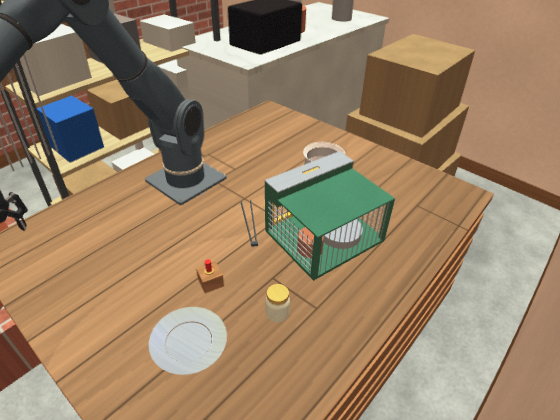

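View pics/d0.png

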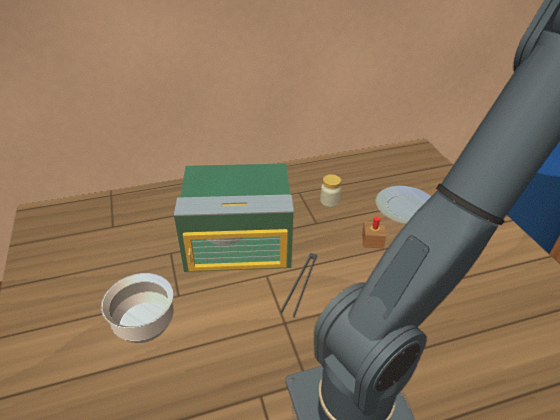

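The scene view shows the red knob at (208,262) on its block at (209,277), and the slot at about (311,170) on the grey rail. In the side view the slot is at (234,204) and the knob's top at (376,219). Jar and plate are near the rest, the tongs are between rest and safe, and the pot is left of the safe.

```bash
python3 -c "
from h import *
for f,u,v,z in [('s0',208,262,.092),('d0',376,219,.092),('s0',311,170,.21),('d0',234,204,.21),('d0',222,204,.21),('d0',246,204,.21),('d0',177,198,.21),('d0',292,196,.21),('d0',177,213,.21),('d0',293,210,.21),('s0',278,294,.09),('s0',188,340,.02)]: print(f,u,v,px(f,u,v,z).round(3),px(f,u,v).round(3))
for n in ('s0','d0'):
    im=cv2.imread('pics/'+n+'.png')
    c=im[230:310,170:310] if n=='s0' else im[180:260,170:390]
    cv2.imwrite('pics/c'+n+'.png',cv2.resize(c,None,fx=3.6,fy=3.6,interpolation=2))
"
```

```text
s0 208 262 [ 0.468 -0.277  0.092] [ 0.469 -0.277  0.093]
d0 376 219 [ 0.457 -0.274  0.092] [ 0.457 -0.274  0.092]
s0 311 170 [0.503 0.132 0.21 ] [0.503 0.133 0.21 ]
d0 234 204 [0.499 0.129 0.21 ] [0.505 0.128 0.205]
d0 222 204 [0.508 0.159 0.21 ] [0.514 0.158 0.205]
d0 246 204 [0.49 0.1  0.21] [0.497 0.098 0.204]
d0 177 198 [0.565 0.266 0.21 ] [0.569 0.265 0.207]
d0 292 196 [ 0.488 -0.025  0.21 ] [ 0.735 -0.114  0.003]
d0 177 213 [0.505 0.274 0.21 ] [0.507 0.274 0.208]
d0 293 210 [ 0.433 -0.009  0.21 ] [ 0.672 -0.096 -0.004]
s0 278 294 [ 0.685 -0.228  0.09 ] [ 0.686 -0.23   0.092]
s0 188 340 [ 0.578 -0.451  0.02 ] [ 0.569 -0.447  0.006]
```

View pics/cd0.png

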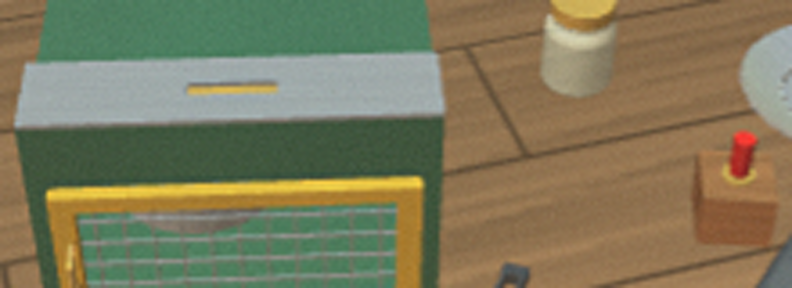

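The crop shows the slot as a dark band over the brass flap, at about (186–278, 88) in the crop, which is roughly (222–247, 204) in the full image. The safe is yawed by about -0.25 rad. The knob's top is at crop (743,136).

```bash
python3 -c "
from h import *
print(tool([.42,-.275,.25]),tool([.463,-.276,.25]))
c=arm.read_camera('wrist');print(np.array(c['tool_from_camera']).round(3))"
```

```text
[ 34.4112431  -30.91165648  -1.90307116] [ 38.56889321 -29.809866    -1.90489474]
[[-0.     0.959  0.282  0.071]
 [ 1.     0.     0.001  0.001]
 [ 0.001  0.282 -0.959 -0.143]
 [ 0.     0.     0.     1.   ]]
```

```bash
python3 -m handwheel '{"linear":[[3,-2.5,-2],[7,-5.5,-2],[11,-8.5,-2],[15,-11.5,-2],[19,-14.5,-2],[23,-17.5,-2],[27,-20.5,-2],[31,-23.5,-2],[35,-26.5,-2],[38,-29,-2],[38.5,-29.8,-2],[38.5,-29.8,-2],[38.5,-29.8,-2],[38.5,-29.8,-2]],"yaw":[0.05,0.1,0.15,0.2,0.25,0.3,0.35,0.4,0.45,0.48,0.48,0.48,0.48,0.48],"fingers":[-1,-1,-1,-1,-1,-1,-1,-1,-1,-1,-1,-1,-1,-1]}'
python3 -c "
from h import *
snap('wrist','w1')"
```

```text
t: 1.9
position: [0.4616, -0.2778, 0.2513]
eef_rot: [3.117, -0.386, -0.0]
ft_force: [-0.5, -0.3, -0.4]
gripper_width: 0.0858
grasp_force: 0.0
```

View pics/w1.png

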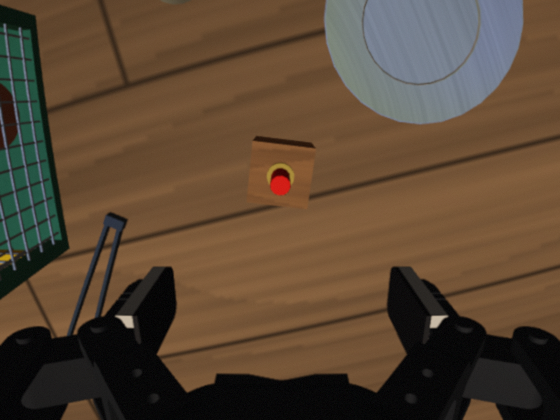

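The wrist view shows the knob's top centre at (280,185) and the collar around (281,176). The tongs are to the left and the plate is to the upper right, with the fingers' path clear.

```bash
python3 -c "
from h import *
im=cv2.imread('pics/w1.png').astype(int)
m=(im[...,2]>200)&(im[...,1]<60);ys,xs=np.nonzero(m);print(xs.mean(),ys.mean(),len(xs))
p=px('w1',280.5,185,.088);print(p,px('w1',280.5,185),tool(p))
print(px('w1',281,176,.054))
print(px('w1',280.5,185,.092),tool([*px('w1',280.5,185,.092)[:2],.061]))
"
```

```text
279.68979591836734 185.10204081632654 245
[ 0.46234333 -0.27823812  0.088     ] [ 0.46312652 -0.27844478  0.09148356] [ 0.06621073  0.03747393 16.33406666]
[ 0.46307395 -0.27882482  0.054     ]
[ 0.46324263 -0.27847541  0.092     ] [ 0.15926759  0.0378104  19.03406494]
```

```bash
python3 -m handwheel '{"linear":[[0.15,0,4],[0.15,0,8],[0.15,0,12],[0.15,0,15],[0.15,0,17.5],[0.15,0,19],[0.15,0,19],[0.15,0,19],[0.15,0,19],[0.15,0,19],[0.15,0,19],[0.15,0,19],[0.15,0,19],[0.15,0,19]],"yaw":[0,0,0,0,0,0,0,0,0,0,0,0,0,0],"fingers":[-1,-1,-1,-1,-1,-1,-1,1,1,1,1,1,1,1]}'
```

```text
t: 3.7
position: [0.4641, -0.2771, 0.0619]
eef_rot: [3.118, -0.383, 0.001]
ft_force: [-0.1, 0.3, 5.8]
gripper_width: 0.0163
grasp_force: 58.3
```

```bash
python3 -m handwheel '{"linear":[[0,0,-1],[0,0,-2.5],[0,0,-4.5],[0,0,-7],[0,0,-10],[0,0,-14],[0,0,-18],[0,0,-21],[0,0,-23],[0,0,-24],[0,0,-24],[0,0,-24]],"yaw":[0,0,0,0,0,0,0,0,0,0,0,0],"fingers":[1,1,1,1,1,1,1,1,1,1,1,1]}'
python3 -c "
from h import *
print(tool([.43,-.05,.32]),tool([.50,.13,.31]), tool([.45,.13,.31]))
"
```

```text
t: 5.2
position: [0.4635, -0.2767, 0.3005]
eef_rot: [-3.118, 0.383, 0.002]
ft_force: [0.4, -0.9, -1.7]
gripper_width: 0.0163
grasp_force: 58.5
[ -8.72978412 -21.19045294  -1.9300042 ] [ -6.28731166 -40.34840272  -0.92636655] [-11.13901021 -39.13969319  -0.91985374]
```

```bash
python3 -m handwheel '{"linear":[[-0.5,-2,-0.5],[-1.5,-5,-1],[-2.5,-9,-1],[-3.5,-13,-1],[-5,-17,-1],[-6,-21,-1],[-7,-25,-1],[-8,-29,-1],[-9.5,-33,-1],[-10.5,-36,-1],[-11,-38,-1],[-11,-39,-1],[-11,-39,-1],[-11,-39,-1]],"yaw":[0,0,0,0,0,0,0,0,0,0,0,0,0,0],"fingers":[1,1,1,1,1,1,1,1,1,1,1,1,1,1]}'
python3 -c "
from h import *
snap('wrist','w2')"
```

```text
t: 6.95
position: [0.4515, 0.1269, 0.311]
eef_rot: [3.117, -0.385, -0.001]
ft_force: [0.4, -0.1, -0.7]
gripper_width: 0.0162
grasp_force: 58.6
```

View pics/w2.png

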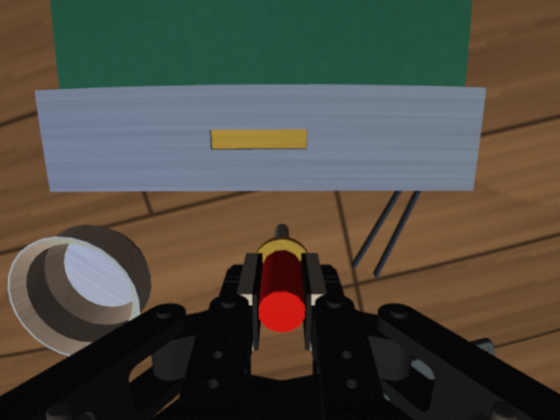

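The wrist view shows the slot (brass flap) with corners at (211,129), (305,128), (307,150) and (212,150). The pin is held upright and straight, with its tip at about (282,228) and the fingers on the knob.

```bash
python3 -c "
from h import *
C=[px('w2',u,v,.21) for u,v in [(211,129),(305.5,128.5),(306.5,149.5),(212,150)]]
c=np.mean(C,0);print(np.array(C).round(4),c,px('w2',258,139))
L=px('w2',36.5,91,.21);Rr=px('w2',485,88,.21);d=L-Rr;d/=np.linalg.norm(d);print('ydir rail',d, 'len',np.linalg.norm(L-Rr))
d2=px('w2',50,191,.21)-px('w2',474,190,.21);print(d2/np.linalg.norm(d2))
s=arm.read_state();M=R.from_rotvec(s['eef_rot']).as_matrix();print(M.round(3))
t=px('w2',282,228,s['position'][2]-.058);print('tip',t,'tip rel tcp in tool',M.T@(t-s['position'])*100)
print('slot tool',tool(c), 'from tip',M.T@(c-t)*100)
im=cv2.imread('pics/w2.png');cv2.imwrite('pics/cw2.png',cv2.resize(im[115:275,180:340],None,fx=3.7,fy=3.7,interpolation=2))
"
```

```text
[[0.5142 0.158  0.21  ]
 [0.4992 0.0975 0.21  ]
 [0.4855 0.1    0.21  ]
 [0.5007 0.1614 0.21  ]] [0.49988437 0.12924321 0.21      ] [0.49958169 0.13017604 0.20361138]
ydir rail [2.40908882e-01 9.70547737e-01 9.30648807e-17] len 0.29823898559823836
[ 2.41661472e-01  9.70360620e-01 -9.21497904e-17]
[[ 0.97  -0.243 -0.   ]
 [-0.243 -0.97  -0.   ]
 [-0.     0.001 -1.   ]]
tip [0.45072542 0.12568879 0.25315912] tip rel tcp in tool [-0.04390091  0.13598093  5.80008365]
slot tool [ 4.63859411 -1.40714145 10.11430037] from tip [ 4.68249502 -1.54312239  4.31421672]
```

View pics/cw2.png

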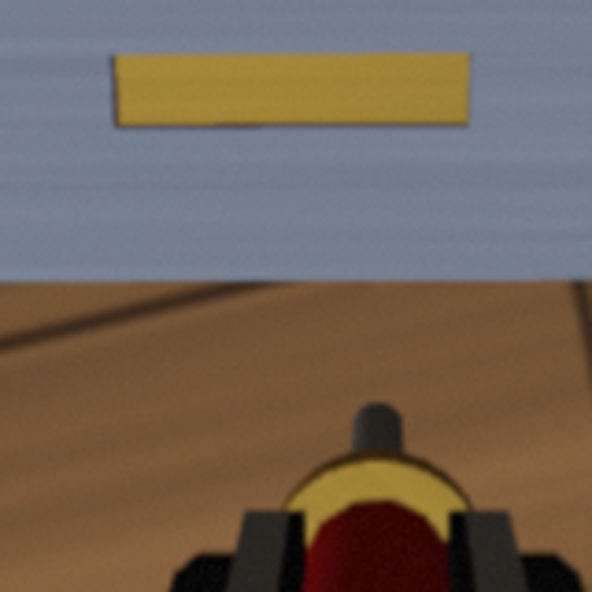

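The enlarged crop shows the slot's outline at x 113–469, y 53–127, with its centre at full-image (258.6,139.3). The tip's front edge is at (281.9,224), so its centre is at about v=230. The tool's y axis is already lined up with the slot, pointing along safe -y. I'll go 1 cm above the slot near its safe -y end and check once.

```bash
python3 -m handwheel '{"linear":[[2,0.2,0],[4,0.5,0.5],[4.75,0.55,1.5],[4.75,0.55,2.5],[4.75,0.55,3.3],[4.75,0.55,3.3],[4.75,0.55,3.3]],"yaw":[0,0,0,0,0,0,0],"fingers":[1,1,1,1,1,1,1]}'
python3 -c "
from h import *
snap('wrist','w3')
im=cv2.imread('pics/w3.png');cv2.imwrite('pics/cw3.png',cv2.resize(im[180:340,180:380],None,fx=3.7,fy=3.7,interpolation=2))"
```

```text
t: 7.88
position: [0.4961, 0.1115, 0.2786]
eef_rot: [-3.118, 0.382, -0.001]
ft_force: [-0.1, -0.7, -1.6]
gripper_width: 0.0168
grasp_force: 58.6
```

View pics/cw3.png

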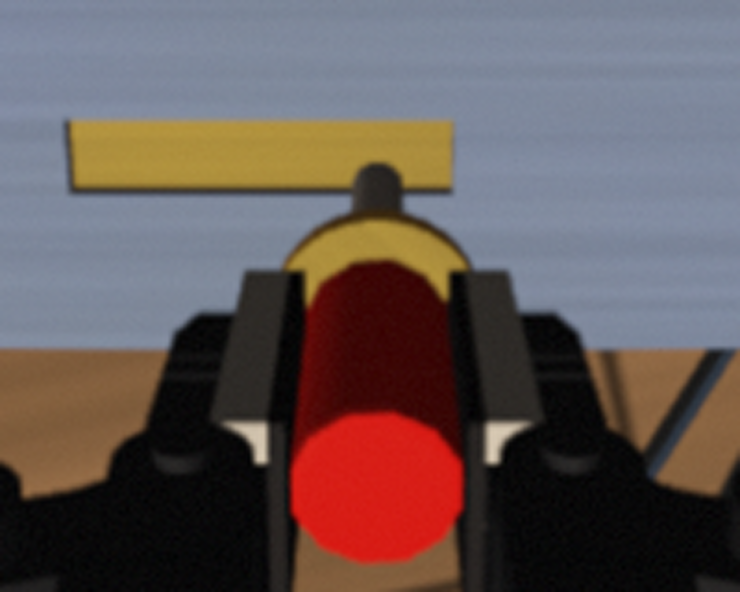

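The crop shows the tip's front edge at crop (377,163), just above the slot, which spans crop x 68–452, y 121–190. Next I'll compute the residual.

```bash
python3 -c "
from h import *
s=arm.read_state();M=R.from_rotvec(s['eef_rot']).as_matrix()
g=lambda u,v:(180+u/3.7,180+v/3.7)
a=px('w3',*g(260,155),.21)
for v in (163,):
  b=px('w3',*g(377,v),s['position'][2]-.057)
  print('front edge rel tcp',M.T@(b-s['position'])*100,'slot from edge',M.T@(a-b)*100)
print(M.T@(a-s['position'])*100)
for p in [(260,121),(260,190),(68,155),(452,155)]: print((M.T@(px('w3',*g(*p),.21)-a)*100).round(2))
"
```

```text
front edge rel tcp [0.22697007 0.12666084 5.70009226] slot from edge [-0.26944736 -1.93432604  1.17346952]
[-0.04247729 -1.8076652   6.87356179]
[0.59 0.01 0.  ]
[-0.62 -0.02 -0.  ]
[-0.  -3.2  0. ]
[ 0.    3.18 -0.  ]
```

```bash
python3 -m handwheel '{"linear":[[0.08,0.17,0.4],[0.08,0.17,0.8],[0.08,0.17,1.2],[0.08,0.17,1.6],[0.08,0.17,1.8],[0.08,0.17,1.8],[0.08,0.17,1.8]],"yaw":[0,0,0,0,0,0,0],"fingers":[1,1,1,1,1,1,1]}'
```

```text
t: 8.8
position: [0.4965, 0.1094, 0.2604]
eef_rot: [-3.118, 0.383, 0.0]
ft_force: [0.4, 0.3, -1.6]
gripper_width: 0.016
grasp_force: 58.6
```

```bash
python3 -m handwheel '{"linear":[[0,0,0.4],[0,0,0.8],[0,0,1.2],[0,0,1.5],[0,0,1.6],[0,0,1.6],[0,0,1.6]],"yaw":[0,0,0,0,0,0,0],"fingers":[1,1,1,1,1,1,1]}'
for i in 1; do python3 -m handwheel '{"linear":[[0,0,0.15],[0,0,0.15],[0,0,0.15]],"yaw":[0,0,0],"fingers":[1,1,1]}'; python3 -m handwheel '{"linear":[[0,0,0.15],[0,0,0.15],[0,0,0.15]],"yaw":[0,0,0],"fingers":[1,1,1]}'; done
```

```text
t: 9.68
position: [0.4965, 0.1094, 0.2443]
eef_rot: [3.118, -0.383, -0.0]
ft_force: [-0.4, -0.2, -2.7]
gripper_width: 0.0164
grasp_force: 58.6
t: 10.05
position: [0.4966, 0.1094, 0.2428]
eef_rot: [-3.118, 0.383, 0.0]
ft_force: [-1.5, 0.4, -1.3]
gripper_width: 0.0161
grasp_force: 58.6
t: 10.42
position: [0.4967, 0.1094, 0.2414]
eef_rot: [-3.118, 0.383, -0.0]
ft_force: [0.2, 1.0, -0.9]
gripper_width: 0.0159
grasp_force: 58.6
```

```bash
python3 -m handwheel '{"linear":[[0,0,0.15],[0,0,0.15],[0,0,0.15]],"yaw":[0,0,0],"fingers":[1,1,1]}' | grep -E 'pos|ft'; python3 -m handwheel '{"linear":[[0,0,0.15],[0,0,0.15],[0,0,0.15]],"yaw":[0,0,0],"fingers":[1,1,1]}'| grep -E 'pos|ft'
```

```text
position: [0.4967, 0.1094, 0.2399]
ft_force: [0.2, 0.0, 1.4]
position: [0.4967, 0.1094, 0.2384]
ft_force: [-0.4, -0.5, 3.2]
```

```bash

python3 -m handwheel '{"linear":[[0,0,-0.5],[0,-0.25,-0.5],[0,-0.25,0],[0,-0.25,0],[0,-0.25,0]],"yaw":[0,0,0,0,0],"fingers":[1,1,1,1,1]}'| grep -E 'pos|ft'
python3 -m handwheel '{"linear":[[0,0,-0.5],[0,-0.25,-0.5],[0,-0.25,0],[0,-0.25,0],[0,-0.25,0]],"yaw":[0,0,0,0,0],"fingers":[1,1,1,1,1]}'| grep -E 'pos|ft'
python3 -m handwheel '{"linear":[[0,0,-0.5],[0,-0.25,-0.5],[0,-0.25,0],[0,-0.25,0],[0,-0.25,0]],"yaw":[0,0,0,0,0],"fingers":[1,1,1,1,1]}'| grep -E 'pos|ft'
python3 -m handwheel '{"linear":[[0,0,-0.5],[0,-0.25,-0.5],[0,-0.25,0],[0,-0.25,0],[0,-0.25,0]],"yaw":[0,0,0,0,0],"fingers":[1,1,1,1,1]}'| grep -E 'pos|ft'
python3 -m handwheel '{"linear":[[0,0,-0.5],[0,-0.25,-0.5],[0,-0.25,0],[0,-0.25,0],[0,-0.25,0]],"yaw":[0,0,0,0,0],"fingers":[1,1,1,1,1]}'| grep -E 'pos|ft'
python3 -m handwheel '{"linear":[[0,0,-0.5],[0,-0.25,-0.5],[0,-0.25,0],[0,-0.25,0],[0,-0.25,0]],"yaw":[0,0,0,0,0],"fingers":[1,1,1,1,1]}'| grep -E 'pos|ft'
```

```text
position: [0.4974, 0.1121, 0.2385]
ft_force: [-0.2, 1.5, 4.4]
position: [0.4979, 0.1143, 0.2384]
ft_force: [-0.4, 0.5, 3.5]
position: [0.4985, 0.1169, 0.2384]
ft_force: [0.1, 0.8, 4.2]
position: [0.4991, 0.1193, 0.2384]
ft_force: [-0.2, 1.3, 3.3]
position: [0.4997, 0.1217, 0.2384]
ft_force: [-0.4, 0.3, 2.0]
position: [0.5001, 0.1242, 0.2381]
ft_force: [0.4, 2.9, -2.2]
```

At y=0.1242 the vertical force dropped to the free-hanging value, so the pin is in the hole. The +2.9 N side force means it is rubbing the -y edge. I'll ease 1 mm toward +y and go down.

```bash

python3 -m handwheel '{"linear":[[0,-0.1,0],[0,-0.1,0],[0,-0.1,0.15],[0,-0.1,0.15],[0,-0.1,0.15]],"yaw":[0,0,0,0,0],"fingers":[1,1,1,1,1]}'| grep -E 'pos|ft'
python3 -m handwheel '{"linear":[[0,0,0.1],[0,0,0.2],[0,0,0.2],[0,0,0.2]],"yaw":[0,0,0,0],"fingers":[1,1,1,1]}'| grep -E 'pos|ft'
```

```text
position: [0.5004, 0.1248, 0.2368]
ft_force: [-0.4, -0.1, -1.0]
position: [0.5004, 0.1249, 0.2348]
ft_force: [-0.6, -0.0, -1.8]
```

```bash

python3 -m handwheel '{"linear":[[0,0,0.2],[0,0,0.4],[0,0,0.6],[0,0,0.6],[0,0,0.6]],"yaw":[0,0,0,0,0],"fingers":[1,1,1,1,1]}'| grep -E 'pos|ft'
python3 -m handwheel '{"linear":[[0,0,0.2],[0,0,0.4],[0,0,0.45],[0,0,0.45]],"yaw":[0,0,0,0],"fingers":[1,1,1,1]}'| grep -E 'pos|ft'
```

```text
position: [0.5004, 0.1249, 0.2288]
ft_force: [-0.2, 0.2, -1.1]
position: [0.5004, 0.1249, 0.2242]
ft_force: [-0.5, 0.3, -2.1]
```

```bash

python3 -m handwheel '{"linear":[[0,0,0.05],[0,0,0.1],[0,0,0.1],[0,0,0.1]],"yaw":[0,0,0,0],"fingers":[1,1,1,1]}'| grep -E 'pos|ft'
python3 -m handwheel '{"linear":[[0,0,0.05],[0,0,0.05],[0,0,0.05]],"yaw":[0,0,0],"fingers":[1,1,1]}'| grep -E 'pos|ft'
```

```text
position: [0.5004, 0.1249, 0.2233]
ft_force: [-1.3, 0.1, -0.9]
position: [0.5004, 0.1249, 0.2228]
ft_force: [-0.5, -0.1, -1.7]
```

Release gradually, then retreat straight up.

```bash

python3 -m handwheel '{"linear":[[0,0,0],[0,0,0],[0,0,0],[0,0,0],[0,0,0],[0,0,0],[0,0,0]],"yaw":[0,0,0,0,0,0,0],"fingers":[0.3,0,-0.2,-0.2,-0.2,-0.2,-0.2]}'
python3 -m handwheel '{"linear":[[0,0,-1],[0,0,-3],[0,0,-5],[-2,0,-8],[-4,0,-10],[-5,0,-10],[-5,0,-10],[-5,0,-10]],"yaw":[0,0,0,0,0,0,0,0],"fingers":[-0.2,-0.2,-0.2,-0.2,-0.2,-0.2,-0.2,-0.2]}'
python3 -c "
from h import *
snap('wrist','w4')
im=cv2.imread('pics/w4.png')
m=(im[...,2]>180)&(im[...,1]<70)&(im[...,0]<70);ys,xs=np.nonzero(m);u,v=xs.mean(),ys.mean();print(u,v,len(xs),px('w4',u,v))"
```

```text
t: 18.92
position: [0.5004, 0.1249, 0.2228]
eef_rot: [3.118, -0.383, -0.0]
ft_force: [0.4, -0.1, -0.5]
gripper_width: 0.0512
grasp_force: 0.0
t: 19.92
position: [0.4521, 0.1366, 0.3221]
eef_rot: [3.118, -0.383, -0.001]
ft_force: [-0.2, -0.1, 0.6]
gripper_width: 0.0511
grasp_force: 0.0
280.58 140.90166666666667 600 [0.49927641 0.12428101 0.25301534]
```

View pics/w4.png

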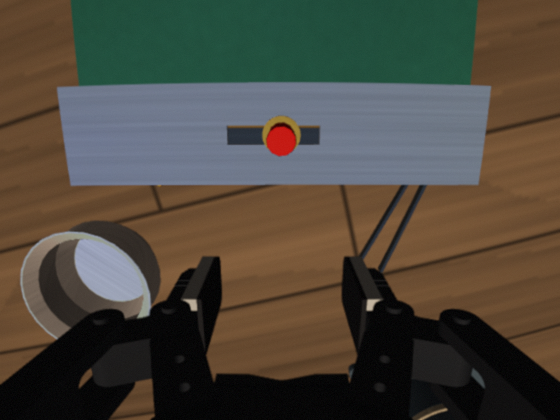

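The picture shows the pin upright in the slot at (281,137), collar over the slot, fingers clear. I'll check its height against the plate.

```bash
python3 -c "
from h import *
a=np.median([px('w4',u,v)[2] for u in range(276,287) for v in range(138,147)])
b=np.median([px('w4',u,v)[2] for u in list(range(150,210))+list(range(340,400)) for v in (130,136,142)])
print(a,b,a-b)"
```

```text
0.2522929960229296 0.2102474616174758 0.042045534405453805
```

The knob's top is 42.0 mm above the plate, so the pin is fully seated.

```bash
python3 -c "
from bench import arm
print(arm.sign_off())"
```

```text
the job is handed in; nothing more can be done
None
```

The pin stands released in the tongue's hole with its collar flush on the plate (knob top measured 42.0 mm above it), forces stayed at a few newtons in every reading, the robot is clear of everything, and the job was handed in at about 20 s; no verdict came back.

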